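Clip the bailed gauge block onto the snap hook

TASK

Draw the blue gauge block straight up out of its two interlocking neighbours, leaving them in the tray, and clip it on the stand's snap hook: put its wire bail over the hook's nose and press the bail's top bar gently down through the sprung gate until it is inside and the gate has snapped shut. With the gate shut, give the block a gentle upward tug so that the bar pulls firmly against the underside of the gate, then lower it and let it hang freely at rest on the hook. Do not force anything or shove the gauge, carton or coupler lying nearby.

Things in the scene. Friction and masses are not known exactly. Their poses are not given: they have to be found in the camera images.
- block: Blue foot 44 (x) x 36 (y) x 28 mm with vertical T tongues on both y sides (66 mm over them); from it rises a bail of 8 mm steel wire in the y-z plane: an eye 36 wide x 70 mm high, the bar, a window 42 mm high above the bar, a red grip plate on top. 186 mm tall, 0.2-0.45 kg, weight low. Origin: centre of underside, z up. Interlocked (1.5 mm play) for the first 28 mm of lift. Symmetric in x.
- eye_bar (a point): Centre of the bail's cross bar (8 mm round, along the block's y), 102 mm above the block's underside; this bar goes inside the hook, the eye below it goes over the hook's nose, and the shut gate then lies in the window above it. Axes as the block's.
- grip (a point): Centre of the red grip plate, 168 mm above the block's underside, 66 mm above the bar centre. The plate is upright, 12 (x) x 30 (y) x 36 mm, its top 18 mm above this point and its lower end 18 mm below, on the bail. It can be grasped across its 30 mm (y). Axes as the block's.
- tray: Black fixed tray 54 x 129 x 16 mm that holds the three blocks in a row along its y; origin centre of the underside, floor 3 mm up.
- neighbour_l: Loose aluminium block 44 x 40 x 28 mm with a T groove and a brass plug on top (54 mm tall), in the tray on the +y side of the blue block, 0.55 kg; origin centre of the underside.
- neighbour_r: The same on the -y side of the blue block.
- stand: Fixed: dark steel base 150 x 110 x 12 mm, grey post at its +x end, steel snap hook of 10 mm round bar in the stand's x-z plane, mouth upward, nose on the -x side. Origin under the base, straight below the gate's hinge; x from the nose towards the post, z up.
- hook (a point): Gate hinge, 175 mm above the stand's origin; axes as the stand's. In this frame (mm): nose bar centred at x -35, top z +5; shank bar at x +9, top z -1; post and its boss x 28 to 62, top z +2; clear mouth x -30 to +4; underside of hook z -51. The shut gate is level, x 0 to -30 at z 0 (4 thick, 13 wide), and swings down into the hook.
- seat (a point): Where the centre of the bar rests in the bottom of the hook: 14 mm to the nose side of the gate hinge and 37 mm below it; the bottom is level for about 6 mm either way. Axes as the stand's.
- gate (a joint): Angle of the sprung gate, rad: 0 shut (level), grows as it swings down inward, at most 1.2. About 9 N down at mid-length starts to open it, up to about 15 N passes it. It snaps shut by itself in the window over the bar once the bar is about 31 mm below the hinge. It cannot open upward.
- gate_wire: The brass wire loop of the gate, 30 x 13 x 4 mm; origin at its hinge end.
- gauge: Bystander: pressure gauge, dark case with white dial and brass stub, 78 x 55 x 24 mm, origin under its centre.
- carton: Bystander: small brown printed carton 40 x 60 x 30 mm, origin under its centre.
- coupler: Bystander: steel air coupler with a red ring, 29 x 83 x 28 mm, origin under its centre.
There are look-alikes about, which are no part of the job. Several things have the shape of the tray; the one meant has the colours described above.

How it is judged:
On the way, in this order (a step that is already met when the one before it is completed fails the run):
1. the blue block is lifted clear of its neighbours, which stay in the tray (z of block in the frame of tray above 0.04 m and distance of each of neighbour_l, neighbour_r from where it was at the start of the episode below 0.012 m), for 0.1 s.
2. the bail bar is down inside the hook and the gate has snapped shut over it (x of eye_bar in the frame of hook between -0.034 and 0.003 m and y of eye_bar in the frame of hook between -0.016 and 0.016 m and z of eye_bar in the frame of hook between -0.044 and -0.018 m and value of joint gate below 0.12 rad), for 0.1 s.
3. the block is tugged up: the bar pulls with more than 3 N on the underside of the shut gate (x of eye_bar in the frame of hook between -0.034 and 0.003 m and y of eye_bar in the frame of hook between -0.016 and 0.016 m and z of eye_bar in the frame of hook between -0.016 and 0 m and value of joint gate below 0.12 rad and contact force between block and gate_wire above 3 N), for 0.1 s.
At the end, for the whole second after the job is handed in: The block hangs by its bail bar from the bottom of the hook (bar centre inside the hook, 28 to 44 mm below the gate hinge), gate shut (under 0.12 rad), upright within 0.25 rad, released and at rest (under 0.05 m/s); both neighbours within 12 mm of where they stood (x of eye_bar in the frame of hook between -0.034 and 0.003 m and y of eye_bar in the frame of hook between -0.016 and 0.016 m and z of eye_bar in the frame of hook between -0.044 and -0.028 m and value of joint gate below 0.12 rad and distance of each of neighbour_l, neighbour_r from where it was at the start of the episode below 0.012 m and angle between block's own z axis and vertical below 0.25 rad and linear speed of block below 0.05 m/s and contact force between block and the fingers below 0.1 N); the robot touches nothing.
It fails at once if the gripped block is forced against the stand, hook or gate with more than 45 N (contact force between block and stand above 45 N and contact force between block and the fingers above 2 N).
It fails at once if a neighbour block is dragged up or shifted by more than 20 mm (distance of any of neighbour_l, neighbour_r from where it was at the start of the episode above 0.02 m).
It fails at once if the gauge, the carton or the coupler is shoved more than 30 mm (distance of any of gauge, carton, coupler from where it was at the start of the episode above 0.03 m).
It also fails if it takes over 54 s, if anything falls off the work surface, if the arm or the gripper's body presses on something with over 40 N, if the wrist force passes 120 N, or if a joint passes its speed limit or range.

ROBOT

A 6-joint arm with a two-finger parallel gripper is mounted at the origin on a cart in front of the work surface, level with it; the furniture and walls round the work are solid. World frame = base frame: x ahead of the robot, y to its left, z up, the work surface at z = 0. Lengths are in m, angles in rad, forces in N, time in s.
With the tool pointing down it reaches from about 0.375 to 0.975 m from the base axis. Payload 3.8 kg.
Tool frame: the origin (TCP) lies at the very end of the fingers, on their centre line; the grasp point (between the pads) lies 19 mm behind it; z points along the fingers, y is the line along which they close (so a half turn about z gives the same grasp; the last joint's range is limited). The gripper opens to 88 mm and grips with 3 to 60 N. Pads are 18 mm wide; open, the fingers measure 123 mm over their backs; the gripper's body (75 mm by 187 mm) begins 45 mm behind the grasp point.
Start: joints at [-1.251, 0.264, 1.604, -0, 1.274, -0.037], TCP at [0.236, -0.632, 0.239] pointing down, gripper open.
Joint ranges: [-2.63, 2.63], [-0.94, 2.18], [0.31, 2.57], [-1.31, 4.45], [0, 2.66], [-2.55, 2.55]. Speed limits (rad/s): [2.57, 2.57, 3.14, 3.14, 3.14, 3.14].

INTERFACE

Orientations are given as a rotation vector (axis times angle).
In Python, from rig import sensors, cams, manip, recognise, tip_of gives the robot as it stands.
- The arm moves only by the tool servo_tool, never from a script. Its argument "increments" is a list of rows, each a list of 7 numbers: the shift along the tool's x, y, z in cm, then the turn, a rotation vector about the tool's x, y, z in degrees, then the gripper's target within -1 to 1 (fully open at 1, half-way at 0, shut at -1). A call has 1 to 8 rows; each row shifts and turns the commanded pose from where the row before left it, along the tool's axes as they then stand; what a row does not reach is not made up. A row lasts 1/8 s, in which the tool goes at most 62.5 mm and 10.7 degrees, less where a joint would pass 70% of its speed; a pose out of reach is approached as far as the arm can. A call with a gripper value outside its range is refused whole. The fingers move at their own pace and stop on an object; "squeeze" is the grip in N (left out, the last holds). Time passes only in rows, so rows that do not move let the fingers close. It gives the time, the measured TCP pose, the force, the opening and the grip force at its end, in the units of the state.
- sensors.read_state(): the state, without advancing time (a new reading comes with each control period).
- cams.get_image(name): name is "scene" or "top" or "wrist"; returns a dict with "pixels" (480x640x3 uint8, blue, green, red), "depth" (480x640 float32, m along the optical axis (not along the pixel's ray), 0 where there is no reading), "fx", "fy", "cx", "cy" (pixels), "pose" (4x4, takes a point from camera to world coordinates). Camera axes: x right, y down, z forward; pixel columns grow to the right and rows downward; lengths in m; the calibration is good to about 2 mm. A picture is of the moment at which its call begins.
- manip.finish_job(): hands the job in; it is judged then, once.
Trained networks look in the newest picture that a camera, given by its name, has taken for a name from the list of things; names that differ only in an ending like _2 or _b are one class to them, and where a whole thing is asked for, a point or a joint stands for the part that bears it (a point fixed in the world has none). Each returns a list of dicts, best first, with "conf" (0 to 1); they miss things now and then, are a little off and sometimes report something else, mostly with a low value. They report only what shows in the picture. A call takes as long as a camera call. They do not tell look-alikes from the thing itself.
- recognise(name, camera): "xyz" ([x, y, z] in m, in the coordinates of the camera as it stood for that picture, good to about 4 mm: the middle of the surface that is visible of it).
- tip_of(name, camera): "xyz" ([x, y, z] in m, in the coordinates of the camera as it stood for that picture, good to about 4 mm: a listed point, or the origin of a listed thing).
The state is a dict: "t": time; "qpos": joint angles; "joint_vel": joint speeds; "joint_torque": joint torques, N m; "eef_pos": TCP position; "eef_rot": TCP orientation; "force": force on the tool from outside, world axes, zero at the start; "wrist_torque": the same for the moment, N m; "width": opening from 0.0 (shut) to 1.0 (fully open); "grasp_force": force on a finger pad.
Only numpy, scipy, OpenCV 4.12 (cv2) and the standard library are available. Lean on these libraries where they do the work, as an engineer would, in place of code of your own. Each camera call takes 0.05 s, during which the arm holds its last target. There are 200 camera calls.

## Working session

There is one attempt and no reset: what is moved stays moved. The work goes in short steps, Python scripts to look and compute and a tool call to move; the robot and the scene stay as the last step left them, time stands still between calls to the robot, and variables do not carry over. Pictures are saved under pics/ and viewed, at most 10 in all, crops included, and the job is handed in when it is done.

Besides the shell and the picture viewer there is one more tool, called as name(argument=value, ...), one argument or row to a line, values as JSON. servo_tool: Moves the arm, as the interface text tells. Its arguments: {"type":"object","properties":{"increments":{"type":"array","items":{"type":"array","items":{"type":"number"}}},"squeeze":{"type":"number"}},"required":["increments"]}

```bash
mkdir -p pics; cat > h.py <<'E'
import numpy as np, cv2
from rig import sensors, cams, manip, recognise, tip_of
def W(im,p): return (im["pose"]@np.r_[p,1])[:3]
def px(im,p):
    c=np.linalg.inv(im["pose"])@np.r_[p,1]; return np.round([im["fx"]*c[0]/c[2]+im["cx"],im["fy"]*c[1]/c[2]+im["cy"]])
def unproj(im,u,v,d=None):
    d=im["depth"][v,u] if d is None else d
    return W(im,[(u-im["cx"])/im["fx"]*d,(v-im["cy"])/im["fy"]*d,d])
def find(names,cam,im,f=tip_of):
    for n in names:
        for r in f(n,cam)[:4]:
            w=W(im,r["xyz"]); print(cam,n,round(r["conf"],2),w.round(4),px(im,w))
E
python3 - <<'E'
from h import *
for c in ["scene","top"]:
    im=cams.get_image(c); cv2.imwrite(f"pics/{c}0.png",im["pixels"])
    find(["block","grip","eye_bar","tray","neighbour_l","stand","hook","gauge","carton","coupler"],c,im)
    print(im["pose"].round(3))
print(sensors.read_state())
E
```

```text
scene grip 0.8 [0.5095 0.2248 0.171 ] [252. 255.]
scene grip 0.48 [ 0.479  -0.1717  0.1414] [417. 220.]
scene eye_bar 0.76 [0.5065 0.2263 0.1074] [254. 278.]
scene eye_bar 0.4 [0.492  0.1865 0.0031] [275. 310.]
scene tray 0.96 [ 0.5095  0.0534 -0.0009] [323. 287.]
scene tray 0.6 [ 0.5046  0.2239 -0.0014] [258. 313.]
scene tray 0.6 [5.058e-01 4.120e-01 4.000e-04] [176. 343.]
scene tray 0.6 [ 6.962e-01 -1.520e-02 -5.000e-04] [312. 233.]
scene neighbour_l 0.86 [0.4932 0.1893 0.0012] [274. 311.]
scene neighbour_l 0.67 [0.5193 0.258  0.003 ] [241. 313.]
scene stand 0.66 [ 0.4984 -0.1683 -0.001 ] [404. 261.]
scene gauge 0.96 [ 0.3625 -0.0015 -0.0027] [377. 322.]
scene gauge 0.66 [ 0.4967 -0.171  -0.003 ] [405. 262.]
scene carton 0.68 [ 0.6948 -0.0145 -0.0023] [312. 234.]
scene coupler 0.75 [ 0.7142 -0.1946 -0.0044] [366. 212.]
scene coupler 0.68 [0.5056 0.2252 0.0029] [257. 312.]
[[-0.469 -0.585  0.662 -0.288]
 [-0.883  0.295 -0.364  0.518]
 [ 0.018 -0.755 -0.655  0.938]
 [ 0.     0.     0.     1.   ]]
top block 0.84 [0.5132 0.2269 0.0072] [269. 253.]
top block 0.16 [ 0.7164 -0.1906  0.004
[... 813 characters left out ...]
   ]]
{'t': 1.1, 'qpos': array([-1.25089456e+00,  2.63926435e-01,  1.60406997e+00, -8.30096482e-07,
        1.27371633e+00, -3.69139550e-02]), 'joint_vel': array([1.82613297e-04, 6.33728587e-04, 3.54781605e-05, 8.61023167e-05,
       7.84415365e-04, 2.25346524e-03]), 'joint_torque': array([-8.93860260e-06, -5.02080202e+01, -3.57267380e+01,  7.28075858e-02,
        1.84361095e-02, -1.29921827e-05]), 'eef_pos': array([ 0.23574685, -0.63244417,  0.23865004]), 'eef_rot': array([-3.09161073e+00, -5.57495538e-01,  2.78329688e-05]), 'force': array([-0.23458048,  0.51967646, -0.75670306]), 'wrist_torque': array([-0.02247821, -0.00199202, -0.01191518]), 'grasp_force': 0.0, 'width': 1.001331393977968}
```

View pics/scene0.png

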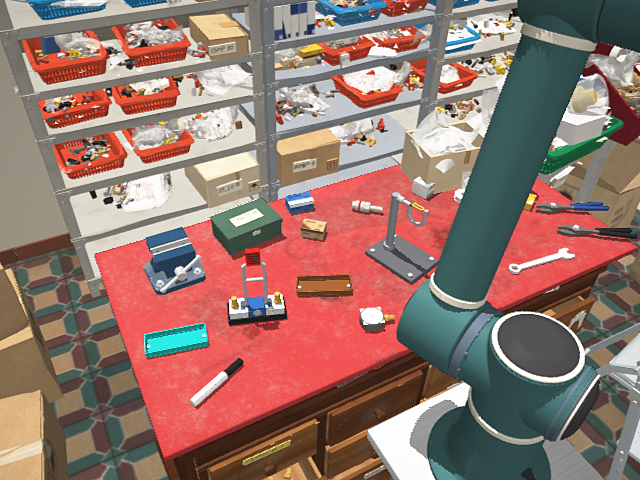

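View pics/top0.png

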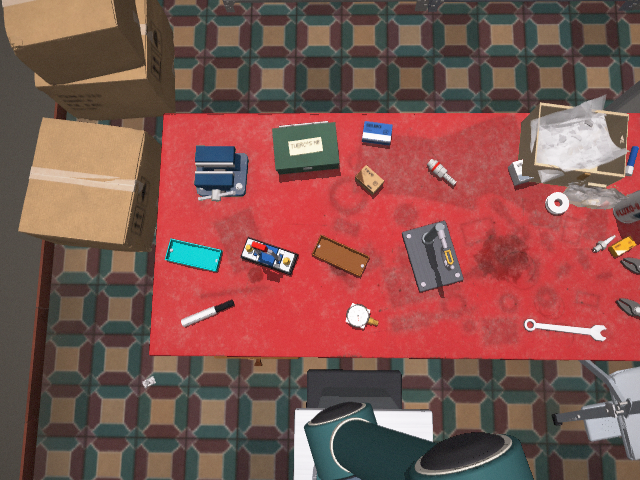

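The tray-shaped things in the top image are teal (193,254), black (270,255) and brown (341,255). Only the one at (270,255) is black and holds the blue block with its red grip, so that is the one. Next I measure the yaws and confirm it in a crop.

```bash
cat >> h.py <<'E'
def cloud(im):
    d=im["depth"]; v,u=np.indices(d.shape); P=np.stack([(u-im["cx"])/im["fx"]*d,(v-im["cy"])/im["fy"]*d,d],-1)
    return P@im["pose"][:3,:3].T+im["pose"][:3,3]
def rect(P):
    return cv2.minAreaRect((P[:,:2]*1000).astype(np.float32))
E
python3 - <<'E'
from h import *
ims={}
for c in ["scene","top"]:
    im=cams.get_image(c); P=cloud(im); ims[c]=im
    hsv=cv2.cvtColor(im["pixels"],cv2.COLOR_BGR2HSV)
    ok=im["depth"]>0
    near=lambda x,y,r:(np.hypot(P[...,0]-x,P[...,1]-y)<r)&ok
    s=near(.5,-.168,.11)
    base=s&(P[...,2]>.006)&(P[...,2]<.018); print(c,"base",base.sum(),rect(P[base]))
    hk=s&(P[...,2]>.1); print(" hook rect",hk.sum(),rect(P[hk]),P[hk][:,2].max())
    for lo,hi in [(.12,.15),(.15,.165),(.165,.185),(.185,.2),(.2,.25)]:
        m=s&(P[...,2]>lo)&(P[...,2]<hi)
        if m.sum(): print("  ",lo,m.sum(),P[m].mean(0).round(4),P[m].min(0).round(3),P[m].max(0).round(3))
    t=near(.507,.226,.085)&(P[...,2]>.008); tt=t&(P[...,2]<.06); print(" tray",rect(P[tt]))
    red=t&(P[...,2]>.12); print(" grip",red.sum(),P[red].mean(0),rect(P[red]),P[red][:,2].max())
a=ims["scene"]["pixels"][170:340,210:450]; b=ims["top"]["pixels"][190:300,220:480]
a=cv2.resize(a,None,fx=3,fy=3); a=cv2.resize(a,(480,340)); b=cv2.resize(b,(600,254))
o=np.zeros((594,600,3),np.uint8); o[:340,:480]=a; o[340:]=b; cv2.imwrite("pics/crop.png",o)
E
```

```text
scene base 1709 ((513.524658203125, -164.19131469726562), (162.09446716308594, 114.20964813232422), 15.998207092285156)
 hook rect 554 ((509.74322509765625, -165.2519989013672), (102.5329360961914, 22.526945114135742), 19.822322845458984) 0.1811790125436542
   0.12 193 [ 0.512  -0.1612  0.1363] [ 0.461 -0.181  0.12 ] [ 0.558 -0.142  0.15 ]
   0.15 88 [ 0.511  -0.1614  0.1574] [ 0.46  -0.183  0.15 ] [ 0.552 -0.143  0.165]
   0.165 219 [ 0.5123 -0.1627  0.1734] [ 0.46  -0.182  0.165] [ 0.559 -0.143  0.181]
 tray ((503.9527893066406, 227.00137329101562), (128.85208129882812, 59.02284240722656), 71.66289520263672)
 grip 360 [0.50268225 0.22745215 0.16332609] ((504.6643371582031, 226.86422729492188), (51.058048248291016, 15.888635635375977), 74.6450424194336) 0.19155310811115955
top base 2276 ((494.4563293457031, -169.43429565429688), (197.20419311523438, 183.91946411132812), 2.9306700229644775)
 hook rect 428 ((510.1363220214844, -162.90658569335938), (102.3138198852539, 19.157344818115234), 14.709968566894531) 0.1834018855347137
   0.12 100 [ 0.5016 -0.1635  0.136 ] [ 0.462 -0.178  0.12 ] [ 0.556 -0.143  0.15 ]
   0.15 20 [ 0.5217 -0.1548  0.158 ] [ 0.463 -0.174  0.15 ] [ 0.555 -0.144  0.165]
   0.165 291 [ 0.5157 -0.1624  0.175 ] [ 0.462 -0.181  0.165] [ 0.559 -0.144  0.183]
 tray ((506.49969482421875, 228.05862426757812), (135.5324249267578, 109.99772644042969), 40.5463752746582)
 grip 146 [0.50512661 0.22362716 0.17528582] ((507.0223083496094, 227.21914672851562), (51.40570068359375, 12.742738723754883), 72.47004699707031) 0.19453692883404394
```

View pics/crop.png

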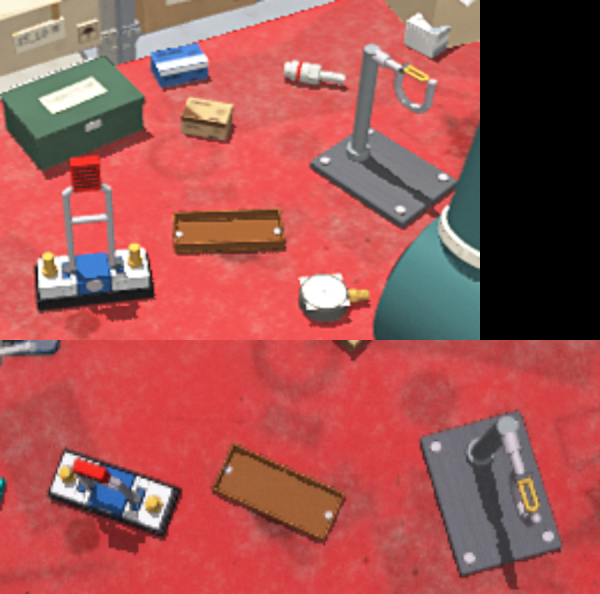

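The crop shows the blue block in the black tray with brass-plugged neighbours, red grip on top. The hook's nose points towards the robot and the gate is brass. Estimates:
- Block at (0.507, 0.2265), yaw about -18°.
- Hinge at (0.500, -0.167, 0.175), yaw about 16°.

First I turn and travel above the grip.

servo_tool(
  increments=[
    [0,0,-0.8,0,0,9.6,1],
    [0,0,-0.8,0,0,9.6,1],
    [0,0,-0.8,0,0,9.6,1],
    [0,0,0,0,0,9.6,1],
    [0,-5,0,0,0,0,1],
    [0,-6,0,0,0,0,1],
    [0,-6,0,0,0,0,1],
    [0,-6,0,0,0,0,1],
  ],
)

```text
t: 2.2
eef_pos: [0.307, -0.412, 0.2628]
eef_rot: [3.103, -0.491, 0.001]
force: [0.1, 0.9, -0.5]
width: 0.999
grasp_force: 0.0
```

servo_tool(
  increments=[
    [-0.1,-6,0,0,0,0,1],
    [-0.1,-6,0,0,0,0,1],
    [-0.1,-6,0,0,0,0,1],
    [-0.1,-6,0,0,0,0,1],
    [-0.1,-6,0,0,0,0,1],
    [-0.1,-6,0,0,0,0,1],
    [-0.1,-6,0,0,0,0,1],
    [0,-6,0,0,0,0,1],
  ],
)

```text
t: 3.2
eef_pos: [0.4483, 0.0471, 0.2633]
eef_rot: [-3.103, 0.49, -0.003]
force: [0.7, -0.5, 0.7]
width: 1.004
grasp_force: 0.0
```

servo_tool(
  increments=[
    [0,-6,0,0,0,0,1],
    [0,-6,0,0,0,0,1],
    [0,-4,0,0,0,0,1],
    [0,-2,0,0,0,0,1],
    [0,-1,0,0,0,0,1],
    [0,0,0,0,0,0,1],
  ],
)

```text
t: 3.95
eef_pos: [0.5065, 0.2252, 0.2626]
eef_rot: [3.102, -0.491, -0.0]
force: [0.4, -0.2, -0.2]
width: 1.003
grasp_force: 0.0
```

```bash
cat >> h.py <<'E'
from scipy.spatial.transform import Rotation as R
def to(x,y,z,yaw):
    s=sensors.read_state(); T=R.from_rotvec(s["eef_rot"]); X=T.as_matrix()[:,0]
    print("t",round(s["t"],2),"tcp",s["eef_pos"].round(4),"yaw",np.degrees(np.arctan2(X[1],X[0])).round(2),"q",s["qpos"].round(2),"F",s["force"].round(1),"tau",s["wrist_torque"].round(2),"w",round(s["width"],3),"g",round(s["grasp_force"],1))
    G=R.from_euler("zx",[yaw,180],degrees=True) if False else R.from_matrix(np.array([[np.cos(np.radians(yaw)),np.sin(np.radians(yaw)),0],[np.sin(np.radians(yaw)),-np.cos(np.radians(yaw)),0],[0,0,-1]]))
    print(" go cm",(T.inv().apply(np.r_[x,y,z]-s["eef_pos"])*100).round(2)," turn deg",np.degrees((T.inv()*G).as_rotvec()).round(2))
E
python3 - <<'E'
from h import *
im=cams.get_image("wrist"); cv2.imwrite("pics/w1.png",im["pixels"])
find(["grip","eye_bar","block","tray"],"wrist",im)
P=cloud(im); m=(im["depth"]>0)&(np.hypot(P[...,0]-.507,P[...,1]-.2265)<.06)
r=m&(P[...,2]>.165)&(P[...,2]<.21); print("top",r.sum(),rect(P[r]) if r.sum() else 0,P[r].mean(0) if r.sum() else 0,P[r].max(0))
px_=im["pixels"].astype(int); blk=(im["depth"]>0)&(np.hypot(P[...,0]-.507,P[...,1]-.2265)<.1)&(P[...,2]>.008)&(P[...,2]<.1); print("tray",rect(P[blk]))
to(.507,.2265,.191,-18)
E
```

```text
wrist grip 0.98 [0.5068 0.225  0.1703] [313. 250.]
wrist eye_bar 0.84 [0.5106 0.2237 0.1015] [313. 220.]
wrist block 0.69 [0.5102 0.2287 0.0035] [309. 200.]
wrist block 0.19 [ 4.919e-01  1.866e-01 -2.000e-04] [350. 203.]
wrist tray 0.92 [ 0.507   0.4131 -0.0044] [161. 249.]
wrist tray 0.62 [0.5083 0.0533 0.0022] [466. 151.]
top 1280 ((508.41162109375, 226.47743225097656), (29.87737274169922, 12.807927131652832), 72.55082702636719) [0.51030026 0.22591971 0.18405478] [0.51784423 0.24177896 0.19059031]
tray ((507.80450439453125, 226.79818725585938), (128.95306396484375, 54.50187683105469), 71.3648452758789)
t 4.2 tcp [0.5065 0.2248 0.2629] yaw -18.03 q [ 0.37  0.02  1.84 -0.    1.29  2.26] F [0.1 0.1 0.2] tau [ 0.07  0.02 -0.06] w 0.999 g 0.0
 go cm [-0.01 -0.18  7.19]  turn deg [ 0.   -0.02 -0.03]
```

View pics/w1.png

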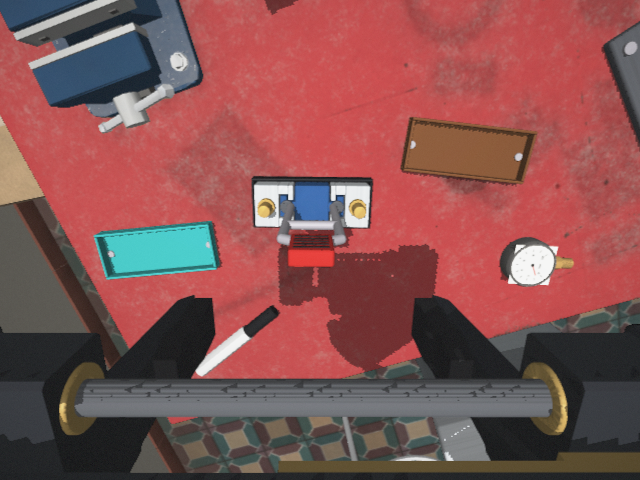

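The wrist view shows the red grip at about (312,250) between the open fingers (213/415), with the tray square to them. Measured plate centre is (0.508, 0.2265). Descend and grip.

servo_tool(
  increments=[
    [0.1,-0.2,3,0,0,0,1],
    [0,0,4,0,0,0,1],
    [0,0,3,0,0,0,1],
    [0,0,0.7,0,0,0,1],
    [0,0,0,0,0,0,1],
    [0,0,0,0,0,0,0],
  ],
)

```text
t: 4.95
eef_pos: [0.5094, 0.2277, 0.1576]
eef_rot: [-3.102, 0.49, -0.004]
force: [0.1, 0.4, 1.5]
width: 0.907
grasp_force: 0.0
```

servo_tool(
  increments=[
    [0,0,0,0,0,0,-0.2],
    [0,0,0,0,0,0,-0.6],
    [0,0,0,0,0,0,-1],
    [0,0,0,0,0,0,-1],
    [0,0,0,0,0,0,-1],
    [0,0,0,0,0,0,-1],
  ],
  squeeze=40,
)

```text
t: 5.7
eef_pos: [0.508, 0.2272, 0.1556]
eef_rot: [3.103, -0.49, -0.0]
force: [-0.1, -1.2, 1.0]
width: 0.334
grasp_force: 40.0
```

```bash
python3 - <<'E'
from h import *
to(.508,.2265,.156,-18)
E
```

```text
t 5.7 tcp [0.508  0.2272 0.1556] yaw -17.95 q [ 0.38  0.11  1.95 -0.    1.09  2.26] F [-0.1 -1.2  1. ] tau [-0.11  0.12  0.02] w 0.334 g 40.0
 go cm [ 0.02  0.07 -0.04]  turn deg [0.03 0.01 0.05]
```

servo_tool(
  increments=[
    [0,0,-0.3,0,0,0,-1],
    [0,0,-0.5,0,0,0,-1],
    [0,0,-0.5,0,0,0,-1],
    [0,0,-0.5,0,0,0,-1],
  ],
)

```text
t: 6.2
eef_pos: [0.5082, 0.2275, 0.1741]
eef_rot: [-3.103, 0.49, -0.0]
force: [0.0, 0.5, -2.9]
width: 0.332
grasp_force: 40.0
```

```bash
python3 - <<'E'
from h import *
to(.508,.2265,.156,-18)
E
```

```text
t 6.2 tcp [0.5082 0.2275 0.1741] yaw -17.96 q [0.38 0.09 1.93 0.   1.12 2.26] F [ 0.   0.5 -2.9] tau [ 0.08  0.03 -0.1 ] w 0.332 g 40.0
 go cm [0.01 0.1  1.81]  turn deg [-0.01 -0.01  0.04]
```

Lifted cleanly (Fz -2.9 N, no side load). I raise it to the threading height of TCP z 0.242, turn by 34° and carry it to the nose side.

servo_tool(
  increments=[
    [0,0,-0.7,0,0,0,-1],
    [0,0,-1.2,0,0,0,-1],
    [0,0,-2,0,0,0,-1],
    [0,0,-1.9,0,0,0,-1],
    [0,0,-1,0,0,0,-1],
    [0,0,0,0,0,-6,-1],
    [0,0,0,0,0,-8,-1],
    [0,0,0,0,0,-8,-1],
  ],
)

```text
t: 7.2
eef_pos: [0.5081, 0.2274, 0.2421]
eef_rot: [-3.139, -0.118, -0.0]
force: [0.1, -0.8, -2.3]
width: 0.334
grasp_force: 40.0
```

servo_tool(
  increments=[
    [0,0,0,0,0,-8,-1],
    [0,0,0,0,0,-4,-1],
    [-1,1.6,0,0,0,0,-1],
    [-2,3.2,0,0,0,0,-1],
    [-2.6,4.4,0,0,0,0,-1],
    [-2.6,4.4,0,0,0,0,-1],
    [-2.6,4.4,0,0,0,0,-1],
    [-2.6,4.4,0,0,0,0,-1],
  ],
)

```text
t: 8.2
eef_pos: [0.4399, -0.0271, 0.242]
eef_rot: [3.11, 0.436, 0.001]
force: [0.5, -0.5, -2.3]
width: 0.334
grasp_force: 40.0
```

servo_tool(
  increments=[
    [-2.6,4.4,0,0,0,0,-1],
    [-2.6,4.4,0,0,0,0,-1],
    [-2.2,3.6,0,0,0,0,-1],
    [-1.2,2,0,0,0,0,-1],
    [-0.5,0.8,0,0,0,0,-1],
    [0,0,0,0,0,0,-1],
  ],
)

```text
t: 8.95
eef_pos: [0.3953, -0.1963, 0.2418]
eef_rot: [-3.111, -0.435, -0.0]
force: [0.1, 0.6, -2.4]
width: 0.333
grasp_force: 40.0
```

```bash
python3 - <<'E'
from h import *
im=cams.get_image("wrist"); cv2.imwrite("pics/w2.png",im["pixels"])
find(["hook","eye_bar","stand","block","gate_wire"],"wrist",im)
P=cloud(im)
s=(im["depth"]>0)&(np.hypot(P[...,0]-.52,P[...,1]+.165)<.1)
for lo,hi in [(.004,.02),(.165,.195)]:
    m=s&(P[...,2]>lo)&(P[...,2]<hi)
    if m.sum()>5: print(lo,m.sum(),rect(P[m]),P[m].mean(0),np.percentile(P[m][:,2],[50,98]))
im2=cams.get_image("top"); find(["hook","eye_bar","grip"],"top",im2)
im3=cams.get_image("scene"); find(["hook","eye_bar","grip","block"],"scene",im3)
cv2.imwrite("pics/s2.png",cv2.resize(im3["pixels"][150:330,300:500],(800,720))[:600])
to(.394,-.197,.2416,16)
E
```

```text
wrist hook 0.64 [ 0.5019 -0.175   0.1743] [329.  70.]
wrist eye_bar 0.58 [ 0.3997 -0.197   0.1865] [316. 264.]
wrist stand 0.6 [ 0.399  -0.1992  0.1877] [319. 267.]
wrist stand 0.58 [ 0.4978 -0.1717  0.0008] [317.  99.]
wrist block 0.86 [ 0.3968 -0.1933  0.0899] [310. 225.]
wrist gate_wire 0.84 [ 0.4973 -0.1671  0.1731] [312.  75.]
0.004 15373 ((506.56866455078125, -167.1104736328125), (142.41757202148438, 110.26702880859375), 15.77150821685791) [ 0.50833808 -0.16630474  0.01183728] [0.01176046 0.01509429]
0.165 2987 ((497.10003662109375, -169.9580841064453), (73.325927734375, 16.001996994018555), 15.8757963180542) [ 0.50138175 -0.16868085  0.17533163] [0.1759972  0.17930193]
top hook 0.63 [ 0.5002 -0.1696  0.1747] [448. 251.]
top eye_bar 0.66 [ 0.3929 -0.1971  0.1903] [464. 302.]
scene hook 0.82 [ 0.4997 -0.169   0.1689] [413. 206.]
scene hook 0.55 [ 0.5006 -0.1679 -0.0018] [403. 261.]
scene block 0.7 [ 0.4817 -0.1703  0.1368] [416. 221.]
t 9.7 tcp [ 0.3958 -0.1961  0.2417] yaw 16.05 q [-0.52 -0.19  2.07 -0.    1.26  0.77] F [-0.1  0.5 -2.1] tau [-0.03 -0.04 -0.04] w 0.338 g 40.0
 go cm [-0.2   0.04  0.01]  turn deg [-0.    0.    0.05]
```

View pics/w2.png

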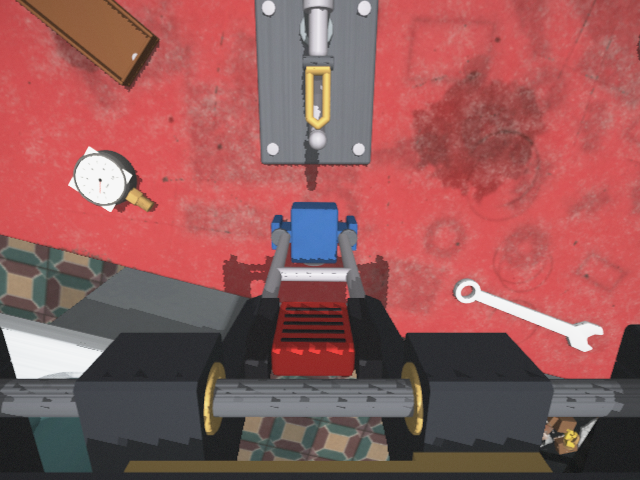

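The wrist view shows the hook's nose ball at (317,139) and the gate at (318,95), in line with the bail bar at (316,274). I compare the bar and hook in the same camera.

```bash
cat >> h.py <<'E'
def hf(p,h=(.5004,-.169,.175),yaw=16):
    c,s=np.cos(np.radians(yaw)),np.sin(np.radians(yaw)); d=np.asarray(p)-h
    return np.stack([d[...,0]*c+d[...,1]*s,-d[...,0]*s+d[...,1]*c,d[...,2]],-1)
E
python3 - <<'E'
from h import *
im=cams.get_image("wrist"); H=hf(cloud(im)); print(im["cx"],im["fx"])
def show(n,m):
    q=H[m]; print(n,m.sum(),(q.min(0)*1000).round(1),(q.max(0)*1000).round(1),(q.mean(0)*1000).round(1))
v,u=np.indices(im["depth"].shape)
box=lambda a,b,c,d:(u>=a)&(u<=b)&(v>=c)&(v<=d)&(im["depth"]>0)
show("bar",box(290,340,270,279)&(H[...,2]>-.03)); show("nose",box(300,335,125,155)&(H[...,2]>-.03))
hsv=cv2.cvtColor(im["pixels"],cv2.COLOR_BGR2HSV)
show("gate",box(298,335,60,130)&(hsv[...,0]>18)&(hsv[...,0]<32)&(hsv[...,1]>110)&(H[...,2]>-.03))
show("griptop",box(272,355,340,372)&(H[...,2]>0)); show("foot top",box(293,337,205,258)&(H[...,2]<-.04)&(H[...,2]>-.12))
s=sensors.read_state(); print("tcp",(hf(s["eef_pos"])*1000).round(1))
E
```

```text
312.9491188596362 369.4802956291761
bar 505 [-110.2  -12.8   16.6] [-103.9   15.5   21.6] [-107.     1.3   19.4]
nose 363 [-40.1  -4.7 -25.2] [-26.9   4.8   6.1] [-33.7   0.2   2.2]
gate 1021 [-29.   -6.6  -1.1] [1.4 6.3 4.5] [-12.5  -0.    1.7]
griptop 2760 [-116.1  -13.6   88. ] [-100.6   18.3  101.4] [-105.7    2.3   98.6]
foot top 2394 [-126.   -16.3  -74.5] [-85.7  18.1 -55.9] [-104.1    1.   -58.7]
tcp [-108.     2.8   66.7]
```

Hook estimate checks out: gate at x -29..1, y 0, top z +2. The bar is at x -107, y +1.3, z +16, and clearances to nose and underside are about 7 mm each. I advance 9.3 cm.

servo_tool(
  increments=[
    [0.7,0.15,0,0,0,0,-1],
    [1.5,0,0,0,0,0,-1],
    [1.8,0,0,0,0,0,-1],
    [1.8,0,0,0,0,0,-1],
    [1.6,0,0,0,0,0,-1],
    [1.2,0,0,0,0,0,-1],
    [0.7,0,0,0,0,0,-1],
    [0,0,0,0,0,0,-1],
  ],
)

```text
t: 10.75
eef_pos: [0.4858, -0.1717, 0.2416]
eef_rot: [-3.111, -0.439, 0.001]
force: [-0.1, 0.1, -2.3]
width: 0.338
grasp_force: 40.0
```

```bash
python3 - <<'E'
from h import *
im=cams.get_image("wrist"); cv2.imwrite("pics/w3.png",im["pixels"])
to(.394,-.197,.2416,16); print((hf(sensors.read_state()["eef_pos"])*1000).round(1))
for n in ["eye_bar","hook"]:
    for r in tip_of(n,"wrist")[:2]: print(n,r["conf"],(hf(W(im,r["xyz"]))*1000).round(1))
E
```

```text
t 10.8 tcp [ 0.4855 -0.1718  0.2416] yaw 16.05 q [-0.39 -0.04  1.94 -0.    1.25  0.9 ] F [ 0.1  0.1 -1.9] tau [ 0.03 -0.05 -0.01] w 0.334 g 40.0
 go cm [-9.49 -0.11  0.  ]  turn deg [-0.01  0.03  0.05]
[-15.1   1.4  66.6]
eye_bar 0.59 [-12.2  -2.3  15.5]
hook 0.88 [ 0.2 -3.5  1.7]
```

View pics/w3.png

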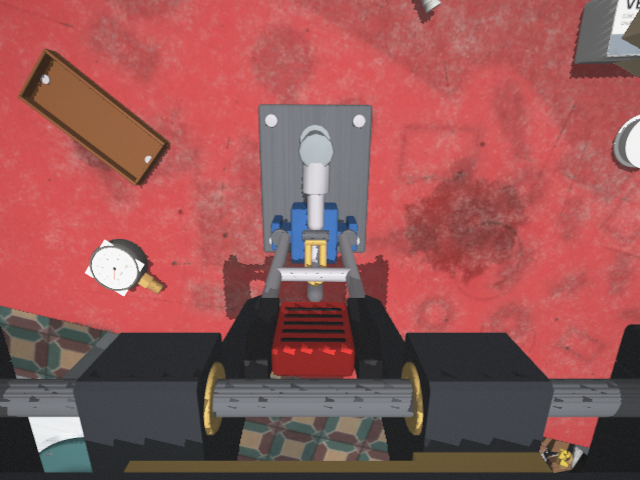

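Threaded: the bar (315,273) lies across the gate with the nose ball (316,292) in front of it, and there is no contact force. Now press down slowly.

servo_tool(
  increments=[
    [0,0,0.4,0,0,0,-1],
    [0,0,0.4,0,0,0,-1],
    [0,0,0.3,0,0,0,-1],
    [0,0,0.3,0,0,0,-1],
    [0,0,0.3,0,0,0,-1],
    [0,0,0.2,0,0,0,-1],
  ],
)

```text
t: 11.65
eef_pos: [0.4861, -0.1719, 0.2253]
eef_rot: [3.11, 0.438, 0.003]
force: [-3.7, 2.5, 11.1]
width: 0.333
grasp_force: 40.0
```

servo_tool(
  increments=[
    [0,0,0.3,0,0,0,-1],
    [0,0,0.3,0,0,0,-1],
    [0,0,0.3,0,0,0,-1],
  ],
)

```text
t: 12.02
eef_pos: [0.4871, -0.1726, 0.2181]
eef_rot: [3.108, 0.438, 0.006]
force: [-4.9, 0.8, 16.4]
width: 0.333
grasp_force: 40.0
```

servo_tool(
  increments=[
    [0,0,0.3,0,0,0,-1],
    [0,0,0.3,0,0,0,-1],
  ],
)

```text
t: 12.28
eef_pos: [0.4863, -0.1734, 0.2114]
eef_rot: [3.107, 0.438, 0.003]
force: [-4.3, -1.5, 11.9]
width: 0.337
grasp_force: 40.0
```

```bash
python3 - <<'E'
from h import *
im=cams.get_image("wrist"); to(.4868,-.1718,.2076,16); H=hf(cloud(im))
v,u=np.indices(im["depth"].shape)
def show(n,m):
    q=H[m]; print(n,m.sum(),(q.min(0)*1000).round(1),(q.max(0)*1000).round(1),(q.mean(0)*1000).round(1))
b=lambda a,b,c,d:(u>=a)&(u<=b)&(v>=c)&(v<=d)&(im["depth"]>0)
show("bar",b(288,305,270,279)&(H[...,2]>-.04)); show("bar",b(328,342,270,279)&(H[...,2]>-.04))
show("griptop",b(272,355,340,372)&(H[...,2]>0)); show("foot top",b(293,337,205,230)&(H[...,2]<-.06)&(H[...,2]>-.14))
E
```

```text
t 12.32 tcp [ 0.4859 -0.1735  0.2106] yaw 16.07 q [-0.39 -0.02  1.97 -0.    1.19  0.9 ] F [-4.8 -3.8  9.8] tau [-0.68  1.16 -0.04] w 0.331 g 40.0
 go cm [ 0.14 -0.14  0.3 ]  turn deg [ 0.23 -0.01  0.07]
bar 179 [-16.6   3.6 -15.2] [-11.7  13.3  -8.7] [-14.    8.4 -11.6]
bar 150 [-16.6 -17.5 -15.3] [-12.   -9.3  -9.1] [-14.  -13.4 -11.6]
griptop 2760 [-22.7 -16.7  58.3] [-7.4 15.2 71.5] [-12.4  -0.7  68.5]
foot top 609 [ -13.5  -20.8 -115.5] [  4.4  14.8 -86.6] [ -1.3  -4.3 -91.8]
```

servo_tool(
  increments=[
    [0,0,0.3,0,0,0,-1],
    [0,0,0.3,0,0,0,-1],
    [0,0,0.2,0,0,0,-1],
  ],
)

```text
t: 12.7
eef_pos: [0.4842, -0.1728, 0.2005]
eef_rot: [3.109, 0.439, -0.005]
force: [-2.4, -1.0, -1.4]
width: 0.339
grasp_force: 40.0
```

servo_tool(
  increments=[
    [0,0,0.2,0,0,0,-1],
    [0,0,0.2,0,0,0,-1],
    [0,0,0.2,0,0,0,-1],
    [0,0,0,0,0,0,-1],
  ],
)

```text
t: 13.2
eef_pos: [0.4855, -0.1717, 0.1933]
eef_rot: [-3.11, -0.439, 0.001]
force: [0.8, -0.4, -2.6]
width: 0.335
grasp_force: 40.0
```

```bash
cat >> h.py <<'E'
def look(name):
    im=cams.get_image("wrist"); cv2.imwrite(f"pics/{name}.png",im["pixels"]); to(.4868,-.1718,.1936,16); H=hf(cloud(im))
    v,u=np.indices(im["depth"].shape)
    def show(n,m):
        q=H[m]; print(n,m.sum(),(q.min(0)*1000).round(1),(q.max(0)*1000).round(1),(q.mean(0)*1000).round(1)) if m.sum() else print(n,0)
    b=lambda a,b,c,d:(u>=a)&(u<=b)&(v>=c)&(v<=d)&(im["depth"]>0)
    show("barL",b(288,305,270,279)&(H[...,2]>-.08)); show("barR",b(328,342,270,279)&(H[...,2]>-.08))
    hsv=cv2.cvtColor(im["pixels"],cv2.COLOR_BGR2HSV)
    show("gate",(hsv[...,0]>18)&(hsv[...,0]<32)&(hsv[...,1]>110)&(np.abs(H[...,0]+.014)<.03)&(np.abs(H[...,1])<.012)&(np.abs(H[...,2]+.015)<.03))
    return im
E
python3 -c "
from h import *
look('w4')"
```

```text
t 13.25 tcp [ 0.4856 -0.1717  0.1935] yaw 16.05 q [-0.39 -0.01  1.99  0.    1.16  0.9 ] F [-0.1  0.4 -2.3] tau [ 0.01 -0.04 -0.04] w 0.333 g 40.0
 go cm [ 0.11  0.04 -0.01]  turn deg [-0.01  0.01  0.05]
barL 71 [-18.3   4.9 -33.9] [ 1.4 15.6  3.9] [ -7.7   8.2 -11.4]
barR 61 [-24.2 -17.3 -57.1] [ 1.6 -5.8  3.3] [-12.4 -10.8 -23.1]
gate 614 [-17.4  -6.6  -0.6] [1.7 6.1 4. ] [-7.  -0.2  1.7]
```

The gate is back level (z about +2 all along) and the bar is about 32 mm below the hinge, so it has snapped shut. Now the tug upward.

servo_tool(
  increments=[
    [0,0,0,0,0,0,-1],
    [0,0,-0.5,0,0,0,-1],
    [0,0,-0.7,0,0,0,-1],
    [0,0,-0.7,0,0,0,-1],
    [0,0,-0.4,0,0,0,-1],
    [0,0,-0.2,0,0,0,-1],
    [0,0,-0.1,0,0,0,-1],
    [0,0,0,0,0,0,-1],
  ],
)

```text
t: 14.25
eef_pos: [0.4855, -0.1718, 0.2193]
eef_rot: [-3.111, -0.438, 0.0]
force: [0.4, -0.5, -4.2]
width: 0.336
grasp_force: 40.0
```

servo_tool(
  increments=[
    [0,0,-0.2,0,0,0,-1],
    [0,0,-0.1,0,0,0,-1],
    [0,0,0,0,0,0,-1],
    [0,0,0,0,0,0,-1],
  ],
)

```text
t: 14.75
eef_pos: [0.4848, -0.1718, 0.22]
eef_rot: [-3.11, -0.438, 0.004]
force: [4.8, -4.1, -19.1]
width: 0.334
grasp_force: 40.0
```

servo_tool(
  increments=[
    [0,0,0.4,0,0,0,-1],
    [0,0,0.7,0,0,0,-1],
    [0,0,0.7,0,0,0,-1],
    [0,0,0.7,0,0,0,-1],
    [0,0,0.5,0,0,0,-1],
    [0,0,0.2,0,0,0,-1],
    [0,0,0.1,0,0,0,-1],
    [0,0,0,0,0,0,-1],
  ],
)

```text
t: 15.75
eef_pos: [0.4857, -0.1719, 0.1899]
eef_rot: [3.111, 0.438, 0.0]
force: [0.7, -0.3, -2.1]
width: 0.335
grasp_force: 40.0
```

servo_tool(
  increments=[
    [0,0,0.1,0,0,0,-1],
    [0,0,0.05,0,0,0,-1],
    [0,0,0,0,0,0,-1],
  ],
)

```text
t: 16.12
eef_pos: [0.4861, -0.172, 0.1891]
eef_rot: [3.11, 0.438, 0.002]
force: [-0.4, 1.3, 4.4]
width: 0.338
grasp_force: 40.0
```

The bar is seated (+4.4 N). I ease back 1 mm and release gently.

servo_tool(
  increments=[
    [0,0,-0.08,0,0,0,-1],
    [0,0,0,0,0,0,-0.3],
    [0,0,0,0,0,0,-0.2],
    [0,0,0,0,0,0,0],
    [0,0,0,0,0,0,0.3],
    [0,0,0,0,0,0,0.6],
    [0,0,0,0,0,0,0.6],
    [0,0,0,0,0,0,0.6],
  ],
  squeeze=5,
)

```text
t: 17.12
eef_pos: [0.4856, -0.1719, 0.189]
eef_rot: [3.111, 0.438, 0.0]
force: [-0.6, 0.9, -0.1]
width: 0.805
grasp_force: 0.0
```

servo_tool(
  increments=[
    [0,0,-0.5,0,0,0,0.6],
    [0,0,-1.5,0,0,0,0.6],
    [0,0,-2.5,0,0,0,0.6],
    [0,0,-3,0,0,0,0.6],
    [0,0,-3,0,0,0,0.6],
    [-3,0,-1,0,0,0,0.6],
    [-3,0,0,0,0,0,0.6],
    [0,0,0,0,0,0,0.6],
  ],
)

```text
t: 18.12
eef_pos: [0.4273, -0.1889, 0.3057]
eef_rot: [3.11, 0.436, 0.003]
force: [1.9, 0.6, 0.2]
width: 0.8
grasp_force: 0.0
```

```bash
python3 - <<'E'
from h import *
im=look('w5')
for n in ["eye_bar","grip"]:
    for r in tip_of(n,"wrist")[:2]: print(n,r["conf"],(hf(W(im,r["xyz"]))*1000).round(1))
s=cams.get_image("scene")
a=cv2.resize(s["pixels"][170:300,330:500],(520,400)); cv2.imwrite("pics/end.png",np.hstack([cv2.resize(im["pixels"][0:400,180:460],(280,400)),a]))
find(["eye_bar","grip","neighbour_l","neighbour_r"],"scene",s)
E
```

```text
t 18.18 tcp [ 0.4281 -0.1887  0.3053] yaw 15.97 q [-0.47 -0.17  1.94  0.    1.37  0.82] F [ 0.  -0.4 -0.2] tau [ 0.02 -0.02 -0.02] w 0.799 g 0.0
 go cm [ 6.08 -0.02 11.19]  turn deg [ 0.08 -0.12 -0.03]
barL 0
barR 0
gate 269 [-14.4  -6.2  -0.8] [1.6 6.  4.1] [-5.4 -0.1  1.9]
eye_bar 0.66 [-21.   -0.  -38.5]
grip 0.68 [-20.    2.7  30.2]
scene eye_bar 0.69 [ 0.4797 -0.1755  0.1412] [418. 220.]
scene eye_bar 0.4 [0.4931 0.1867 0.0024] [275. 310.]
scene grip 0.93 [ 0.4825 -0.1754  0.2054] [422. 197.]
scene neighbour_l 0.84 [0.4918 0.1894 0.0056] [274. 310.]
scene neighbour_l 0.76 [5.205e-01 2.607e-01 1.000e-04] [240. 314.]
scene neighbour_l 0.72 [ 0.4992 -0.1674  0.1714] [412. 206.]
scene neighbour_r 0.84 [0.4918 0.1894 0.0056] [274. 310.]
scene neighbour_r 0.76 [5.205e-01 2.607e-01 1.000e-04] [240. 314.]
scene neighbour_r 0.72 [ 0.4992 -0.1674  0.1714] [412. 206.]
```

View pics/end.png

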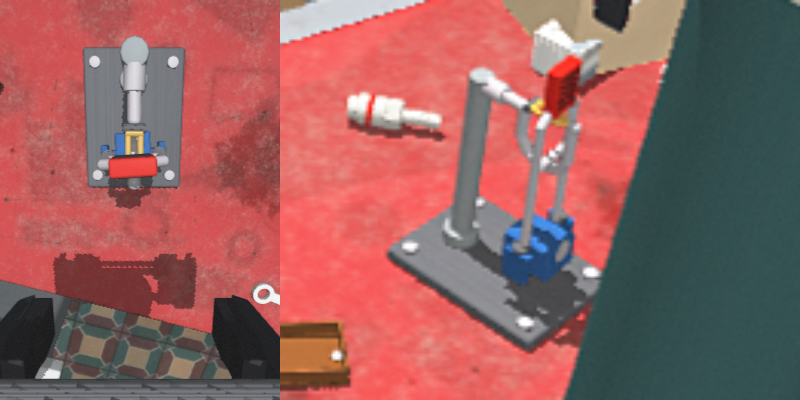

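The block hangs upright on the hook with the brass gate level over the bar, and the neighbours are where they were. I let it settle, then hand in.

servo_tool(
  increments=[
    [0,0,0,0,0,0,0.6],
    [0,0,0,0,0,0,0.6],
    [0,0,0,0,0,0,0.6],
    [0,0,0,0,0,0,0.6],
    [0,0,0,0,0,0,0.6],
    [0,0,0,0,0,0,0.6],
    [0,0,0,0,0,0,0.6],
    [0,0,0,0,0,0,0.6],
  ],
)

```text
t: 19.52
eef_pos: [0.4279, -0.1884, 0.304]
eef_rot: [3.111, 0.438, 0.0]
force: [-0.7, 0.4, -0.1]
width: 0.798
grasp_force: 0.0
```

```bash
python3 - <<'E'
from h import *
a=cams.get_image("scene"); 
for _ in range(5): b=cams.get_image("scene")
d=np.abs(a["pixels"][170:300,330:450].astype(int)-b["pixels"][170:300,330:450]).max(-1); print("moved px",(d>40).sum())
find(["eye_bar","grip"],"scene",b)
if (d>40).sum()<15: print(manip.finish_job())
E
```

```text
moved px 9
scene eye_bar 0.83 [ 0.4768 -0.1763  0.1414] [419. 220.]
scene grip 0.92 [ 0.4819 -0.1747  0.2042] [421. 197.]
the job is handed in; nothing more can be done
None
```

The blue block is hanging by its bail inside the snap hook, gate shut after a tug of about 17 N, released and at rest with both neighbours still in the tray; the job is handed in at about t = 20 s, and no verdict was returned.

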